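# Centre-punch the last drill spot of a tray handle

### The job

The aluminium tray is getting its second handle: mark the spot for its last screw. Take the automatic centre punch out of the tool block, set its point through the one handle hole that has no screw in it onto the tray below, hold it upright and press straight down until the punch snaps, letting up as soon as it does, since a hard shove would dent the thin tray; then stand the punch back down in its hole in the block. Fire the punch nowhere else, do not push the tray about and leave the glasses, the pot and the screwdriver alone.

Things in the scene. Friction and masses are not known exactly. Their poses are not given: they have to be found in the camera images.
- punch_mid (a point): automatic centre punch: knurled steel cylinder, 14 mm in diameter, 100 mm long, 0.13 kg, upright in the tool block, point down. This point is on its axis, half-way up; z runs along it to the cap. A thin point (4 mm in diameter, the last 1.5 mm tapering to 2.4 mm) sticks out 12 to 28 mm below the cylinder, as it happens to be screwed in: not known beforehand. Grip it firmly, in its upper half
- punch_nose (a point): centre of the lower end face of the punch's cylinder, 50 mm below punch_mid, where the thin point comes out. It stands 25 mm deep in the block, so 75 mm of the cylinder stand clear above the block
- seat (a point): centre of the ledge in the block's bore on which the punch's cylinder stands, 30 mm above the counter: put back, punch_nose is here. The bore is 17 mm in diameter with a 1.5 mm chamfer and 25 mm deep down to the ledge; a narrower bore goes on below for the point
- hole (a point): the open screw hole in one ear of a dark steel bow handle on the aluminium tray: centre of its upper mouth. 6.5 mm in diameter, through the 3 mm thick ear, the tray's floor right below. Its x points from the bow along the ear, z up. The ear is 34 x 22 mm; the bow's post (9 mm thick) stands 17 mm from the hole towards -x and the bow rises 37 mm above the floor. The other three ears have screws
- tray: round brushed aluminium tray, 284 mm across the rim, 20 mm high, floor 4 mm thick, 0.8 kg, loose, lying in a slightly larger white plastic tray. Origin: centre of its underside. A force of more than 22 N from the punch dents it
- glass1: tulip-shaped tea glass, 56 mm in diameter, 92 mm high, origin at the centre of its foot; bystander
- glass2: tulip-shaped tea glass, as glass1; bystander
- glass3: tulip-shaped tea glass, as glass1; bystander
- glass4: tulip-shaped tea glass, as glass1; bystander
- pot_lid: grey hard silicone lid, 120 mm in diameter, lying on a white ceramic pot 126 mm in diameter and 94 mm high; origin: centre of its underside. 27 mm high with its knob; bystander
- driver: screwdriver with a black handle, 29 mm in diameter and 85 mm long, standing upright in the tool block; origin: lower end of its handle, 55 mm above the counter; bystander
- block: tool block of light wood, 64 (x) x 170 (y) x 55 mm, fixed; origin at the centre of its underside. The punch stands in a bore at y = +50 mm, a screwdriver in one at y = -50 mm
- latch (a joint): the trip latch hidden in the punch, in m: 0 cocked, 0.0018 fired (past 0.001 counts); it jumps. The point resists with 3 N as it starts to give, plus 3.5 N per mm; at about 12 N (2.6 mm) the latch trips and the force drops by about a third with a jerk; pressed on, it climbs again and goes solid 1.5 to 2 mm later. Let up, it springs back and is cocked again
Things that resemble listed ones, but are neither listed nor needed, are in the scene too. Several things have the shape of the block; the one meant has the colours described above.

How it is judged:
On the way:
1. the punch, upright and with its point through the open handle hole on the tray's floor, is pressed until its spring snaps (value of joint latch above 0.001 m and contact force between punch and tray_c0 above 1 N and horizontal distance between punch_nose and hole below 0.005 m and angle between punch_mid's own z axis and vertical below 0.12 rad), for 0.05 s.
At the end, for the whole second after the job is handed in: the punch stands at rest in its bore in the tool block, its nose within 6 mm of the ledge's centre, leaning less than 7 degrees, its point sprung back out (distance between punch_nose and seat below 0.006 m and angle between punch_mid's own z axis and vertical below 0.12 rad and linear speed of punch below 0.02 m/s and value of joint latch below 0.0005 m); the robot touches nothing.
It fails at once if the punch presses on the tray with more than 22 N (contact force between punch and tray above 22 N).
It fails at once if the punch is fired anywhere but at the open hole (value of joint latch above 0.001 m and horizontal distance between punch_nose and hole above 0.007 m).
It fails at once if the tray is pushed more than 12 mm (distance of tray from where it was at the start of the episode above 0.012 m).
It fails at once if a glass, the pot's lid or the screwdriver is shifted by more than 20 mm (distance of any of glass1, glass2, glass3, glass4, pot_lid, driver from where it was at the start of the episode above 0.02 m).
It also fails if it takes over 67 s, if anything falls off the work surface, if the arm or the gripper's body presses on something with over 40 N, if the wrist force passes 120 N, or if a joint passes its speed limit or range.

### The arm

A 6-joint arm with a two-finger parallel gripper is mounted at the origin on the work surface. World frame = base frame: x ahead of the robot, y to its left, z up, the work surface at z = 0. Lengths are in m, angles in rad, forces in N, time in s.
With the tool pointing down it reaches from about 0.375 to 0.9 m from the base axis. Payload 3.1 kg.
Tool frame: the origin (TCP) lies midway between the tips of the shut fingers; the grasp point (between the pads) lies 19 mm behind it (pinch_z is the distance from the TCP to the grasp point, in m); y points along the fingers, z is the direction in which the jaws open and shut, and the axes are right-handed (so a half turn about y gives the same grasp; the last joint's range is limited). The gripper opens to 87 mm and grips with 3 to 60 N. Pads are 19 mm wide; open, the fingers measure 117 mm over their backs; the gripper's body (75 mm by 190 mm) begins 51 mm behind the grasp point.
Start: joints at [1.065, 0.527, 1.433, -0, 1.181, -0.178], TCP at [0.201, 0.592, 0.198] pointing down, gripper open.
Joint ranges: [-3.08, 3.08], [-0.75, 2.2], [0.22, 2.44], [-1.43, 4.57], [0, 2.65], [-2.85, 2.85]. Speed limits (rad/s): [2.79, 2.79, 3.14, 3.14, 3.14, 3.14].

### API

Orientations are given as a unit quaternion [x, y, z, w].
In Python, from rig import * gives the robot as it stands.
- The arm moves only by the tool drive_tool, never from a script. Its argument "plan" is a list of rows, each a list of 7 numbers: the shift along the tool's x, y, z in mm, then the turn, a rotation vector about the tool's x, y, z in degrees, then the finger opening in mm, from 0 to 87. A call has 1 to 10 rows; each row is the pose to reach, as a shift and turn from the pose commanded when the call began, along the tool's axes at that moment; what a row does not reach only later rows make up. A row lasts 1/10 s, in which the tool goes at most 50 mm and 8.59 degrees, less where a joint would pass 70% of its speed; a pose out of reach is approached as far as the arm can. A call with a gripper value outside its range is refused whole. The fingers move at their own pace and stop on an object; "newtons" is the grip in N (left out, the last holds). Time passes only in rows, so rows that repeat a pose let the fingers close. It gives the time, the measured TCP pose, the force and the opening at its end, in the units of the state.
- get_obs(): the state, without advancing time (a new reading comes with each control period).
- camera(name): name is "scene" or "top" or "wrist"; returns the picture (400x640x3 uint8, blue, green, red); there is no depth.
- get_calibration(name): a dict with "fx", "fy", "cx", "cy" (pixels), "origin" and "rotation" of the camera in the world; the wrist camera has in their place "tool_from_camera" (4x4, takes a point from camera to tool coordinates, whose origin is the TCP and whose axes are the tool frame's). Camera axes: x right, y down, z forward; pixel columns grow to the right and rows downward; lengths in m; the calibration is good to about 2 mm. A picture is of the moment at which its call begins: read the wrist's pose just before it. get_calibration takes no time and is no camera call.
- hand_in(): hands the job in, once; it reports no verdict.
Trained networks look in the newest picture that a camera, given by its name, has taken for a name from the list of things; names that differ only in an ending like _2 or _b are one class to them, and where a whole thing is asked for, a point or a joint stands for the part that bears it (a point fixed in the world has none). Each returns a list of dicts, best first, with "conf" (0 to 1); they miss things now and then, are a little off and sometimes report something else, mostly with a low value. They report only what shows in the picture. A call takes as long as a camera call. They do not tell look-alikes from the thing itself.
- spot_in(camera, target): "location" ([column, row] in pixels, amid what is visible of it).
- mark_of(camera, target): "location" ([column, row] in pixels: a listed point, or the origin of a listed thing).
The state is a dict: "time": time; "q": joint angles; "joint_velocities": joint speeds; "joint_torque": joint torques, N m; "position": TCP position; "tool_rot": TCP orientation; "ft_force": force on the tool from outside, world axes, zero at the start; "moment": the same for the moment, N m; "grip_width": finger opening in m.
Only numpy, scipy, OpenCV 4.12 (cv2) and the standard library are available. Lean on these libraries where they do the work, as an engineer would, in place of code of your own. Each camera call takes 0.05 s, during which the arm holds its last target. There are 200 camera calls.

## Working session

There is one attempt and no reset: what is moved stays moved. The work goes in short steps, Python scripts to look and compute and a tool call to move; the robot and the scene stay as the last step left them, time stands still between calls to the robot, and variables do not carry over. Pictures are saved under pics/ and viewed, about 8 in all and at most 12, crops included, and the job is handed in when it is done.

Besides the shell and the picture viewer there is one more tool, called after "Emit:" as name(argument=value, ...) on one line, values as JSON. drive_tool: Moves the arm, as the interface text tells. Its arguments: {"type":"object","properties":{"plan":{"type":"array","items":{"type":"array","items":{"type":"number"}}},"newtons":{"type":"number"}},"required":["plan"]}

```bash
mkdir -p pics; ls; cat > h.py <<'E'
from rig import *
import numpy as np, cv2
from scipy.spatial.transform import Rotation as R
def cam(name):
    c=get_calibration(name)
    if 'origin' in c: return c,np.array(c['origin']),np.array(c['rotation']).reshape(3,3)
    o=get_obs(); T=np.array(c['tool_from_camera']).reshape(4,4); Rt=R.from_quat(o['tool_rot']).as_matrix()
    return c,np.array(o['position'])+Rt@T[:3,3],Rt@T[:3,:3]
def ray(name,px):
    c,o,r=cam(name); d=r@np.array([(px[0]-c['cx'])/c['fx'],(px[1]-c['cy'])/c['fy'],1]); return o,d/np.linalg.norm(d)
def at_z(name,px,z):
    o,d=ray(name,px); return o+d*(z-o[2])/d[2]
def proj(name,p):
    c,o,r=cam(name); q=r.T@(np.array(p)-o); return [c['fx']*q[0]/q[2]+c['cx'],c['fy']*q[1]/q[2]+c['cy']]
def tri(a,pa,b,pb):
    A=np.zeros((3,3));y=np.zeros(3)
    for n,p in((a,pa),(b,pb)):
        o,d=ray(n,p);M=np.eye(3)-np.outer(d,d);A+=M;y+=M@o
    return np.linalg.solve(A,y)
def totool(v):
    return R.from_quat(get_obs()['tool_rot']).inv().apply(v)*1000
E
python3 - <<'E'
from h import *
np.set_printoptions(precision=4,suppress=True)
ims=[]
for n in('scene','top'):
    im=camera(n); cv2.imwrite(f'pics/{n}1.png',im)
    for t in('punch_mid','punch_nose','seat','hole','tray','block','driver'):
        print(n,t,[(np.round(d['location'],1).tolist(),round(d['conf'],2)) for d in mark_of(n,t)][:5])
    print(cam(n))
o=get_obs();print(o)
E
```

```text
pics
scene punch_mid [([288.9, 234.7], 0.65)]
scene punch_nose [([292.4, 248.5], 0.57), ([291.3, 248.5], 0.27)]
scene seat [([325.9, 282.7], 0.92), ([291.8, 248.6], 0.83), ([217.5, 295.2], 0.62)]
scene hole [([337.7, 226.4], 0.74)]
scene tray [([353.0, 211.4], 0.84)]
scene block [([312.6, 305.4], 0.95), ([201.4, 313.5], 0.69), ([282.1, 267.9], 0.57)]
scene driver [([266.1, 260.8], 0.52), ([268.1, 205.2], 0.41)]Traceback (most recent call last):
  File "<stdin>", line 8, in <module>
  File "h.py", line 6, in cam
    if 'origin' in c: return c,np.array(c['origin']),np.array(c['rotation']).reshape(3,3)
                                                     ~~~~~~~~~~~~~~~~~~~~~~~~~~~~~~~^^^^^
ValueError: cannot reshape array of size 4 into shape (3,3)
```

Rotations are quaternions.

```bash
sed -i "s/np.array(c\['rotation'\]).reshape(3,3)/R.from_quat(c['rotation']).as_matrix()/" h.py
python3 - <<'E'
from h import *
np.set_printoptions(precision=4,suppress=True)
n='top'
im=camera(n); cv2.imwrite(f'pics/{n}1.png',im)
for t in('punch_mid','punch_nose','seat','hole','tray','block','driver'):
    print(n,t,[(np.round(d['location'],1).tolist(),round(d['conf'],2)) for d in mark_of(n,t)][:5])
for n in ('scene','top'): print(cam(n))
print(tri('scene',(288.9,234.7),'top',mark_of('top','punch_mid')[0]['location']) if mark_of('top','punch_mid') else 0)
o=get_obs();print(o); print(get_calibration('wrist'))
E
```

```text
top punch_mid [([372.9, 196.7], 0.56)]
top punch_nose [([368.0, 199.0], 0.36)]
top seat [([374.6, 195.4], 0.92), ([384.0, 152.5], 0.74), ([443.3, 207.1], 0.6)]
top hole [([316.3, 188.6], 0.87)]
top tray [([286.0, 193.0], 0.96)]
top block [([457.8, 205.7], 0.84), ([385.2, 197.8], 0.78), ([399.0, 152.2], 0.65), ([368.3, 200.7], 0.23)]
top driver [([400.4, 196.1], 0.46)]
({'fx': 431.44858845335165, 'fy': 431.44858845335165, 'cx': 315.0592542798855, 'cy': 199.84978731451605, 'origin': array([ 1.2247, -0.8861,  0.8826]), 'rotation': array([ 0.8382,  0.3115, -0.1625, -0.4171])}, array([ 1.2247, -0.8861,  0.8826]), array([[ 0.7532,  0.3866, -0.5322],
       [ 0.6577, -0.4581,  0.598 ],
       [-0.0126, -0.8004, -0.5993]]))
({'fx': 463.3748381554907, 'fy': 463.3748381554907, 'cx': 322.6407713818388, 'cy': 199.91989161298187, 'origin': array([ 0.4213, -0.0771,  1.5786]), 'rotation': array([ 0.7108, -0.702 ,  0.0353, -0.0268])}, array([ 0.4213, -0.0771,  1.5786]), array([[ 0.0118, -0.9961,  0.0879],
       [-0.9999, -0.0128, -0.0116],
       [ 0.0126, -0.0877, -0.9961]]))
[ 0.5657 -0.2577  0.083 ]
{'time': 0.9, 'q': array([ 1.0645,  0.5275,  1.4327, -0.    ,  1.1814, -0.1785]), 'joint_velocities': array([-0.0004,  0.0021, -0.0019, -0.0004, -0.0002, -0.0012]), 'joint_torque': array([  0.0001, -44.0002, -17.6988,   0.0634,   0.0503,  -0.    ]), 'position': array([0.2012, 0.5917, 0.1982]), 'tool_rot': array([-0.6976,  0.1154, -0.1154,  0.6976]), 'ft_force': array([0.1936, 0.7909, 0.8501]), 'moment': array([ 0.0192,  0.0141, -0.0104]), 'grip_width': 0.08677978711104638}
{'fx': 303.53697955594146, 'fy': 303.53697955594146, 'cx': 321.7891289028633, 'cy': 200.24024462653557, 'tool_from_camera': array([[ 0.    ,  0.9673,  0.2537, -0.0698],
       [ 0.    , -0.2537,  0.9673, -0.1879],
       [ 1.    , -0.    , -0.0001,  0.0003],
       [ 0.    ,  0.    ,  0.    ,  1.    ]])}
```

View pics/scene1.png

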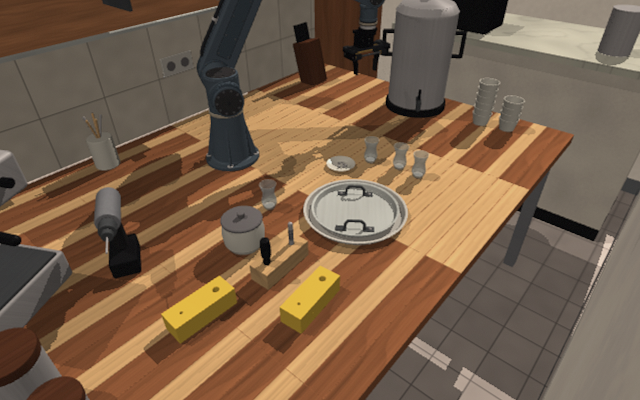

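View pics/top1.png

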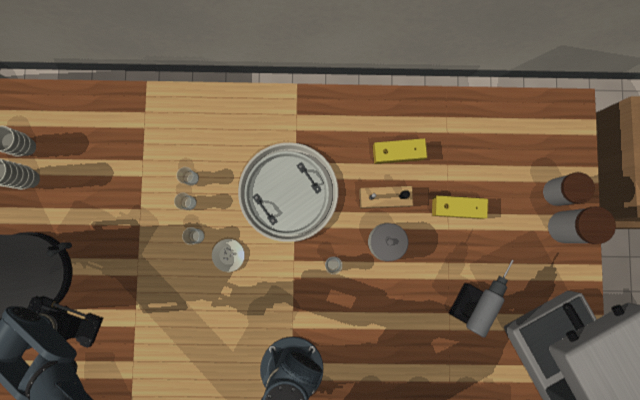

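The scene picture shows the light wood block at about (280,260), with the punch at (291,235) and the screwdriver at (266,250). The top view puts that block at (386,196). The yellow blocks at (400,151) and (460,207) are look-alikes. There are two handles, with ears near (301,168), (318,190), (256,198) and (273,218) in the top view. The network puts the hole at (316,189). I'll check both choices in one close crop.

```bash
python3 - <<'E'
from h import *
np.set_printoptions(precision=4,suppress=True)
a=cv2.imread('pics/top1.png')[140:250,230:430];b=cv2.imread('pics/scene1.png')[170:290,230:430]
cv2.imwrite('pics/crop1.png',np.vstack([cv2.resize(a,(600,330-60),interpolation=cv2.INTER_CUBIC) if 0 else cv2.resize(a,None,fx=2.6,fy=2.6,interpolation=2),cv2.resize(b,None,fx=2.6,fy=2.6,interpolation=2)]))
print('hole',tri('scene',(337.7,226.4),'top',(316.3,188.6)),at_z('top',(316.3,188.6),.012),at_z('scene',(337.7,226.4),.012))
print('seat',tri('scene',(291.8,248.6),'top',(374.6,195.4)),'tray',tri('scene',(353,211.4),'top',(286,193)))
print('driver',at_z('top',(400.4,196.1),.055),'lid',at_z('top',(388,241),.1), at_z('top',(386,196),.055))
print(R.from_quat(get_obs()['tool_rot']).as_matrix())
E
```

```text
hole [ 0.5967 -0.0743  0.0117] [ 0.5979 -0.0733  0.012 ] [ 0.5959 -0.0757  0.012 ]
seat [ 0.5767 -0.2656  0.0421] tray [0.5805 0.0284 0.001 ]
driver [ 0.5717 -0.3521  0.055 ] lid [ 0.4231 -0.3039  0.1   ] [ 0.5714 -0.3043  0.055 ]
[[ 0.9468  0.      0.3219]
 [-0.3219  0.      0.9468]
 [ 0.     -1.      0.    ]]
```

View pics/crop1.png

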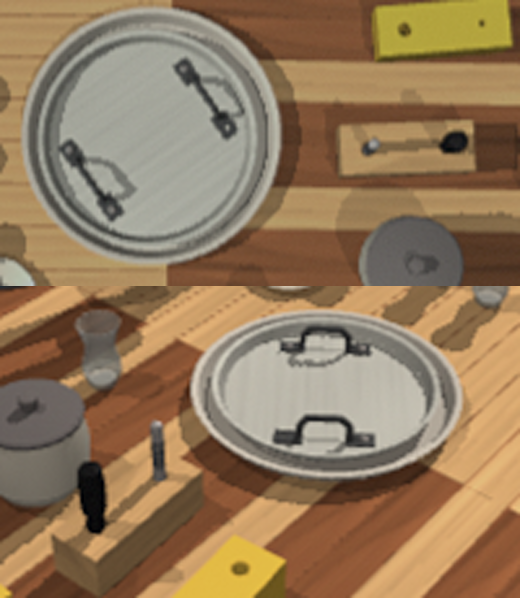

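The crop confirms the choice: punch in the wood block at top pixel (373,196), open-hole candidate at the ear near (317,188). To check the ear from close up later, I'll fly above the punch first.

Emit:
drive_tool(plan=[[40,-30,-20,0,5,0,60],[80,-62,-40,0,12,0,60],[120,-62,-58,0,20,0,60],[165,-62,-80,0,27,0,60],[210,-62,-100,0,34,0,60],[255,-62,-122,0,41,0,60],[300,-62,-143,0,48,0,60],[340,-62,-162,0,55,0,60],[377,-62,-180,0,62,0,60],[400,-62,-225,0,71.2,0,60]])

```text
time: 1.9
position: [0.5113, 0.25, 0.2603]
tool_rot: [-0.5, 0.498, -0.499, 0.503]
ft_force: [-0.7, -1.4, 0.2]
grip_width: 0.0594
```

```bash
python3 - <<'E'
from h import *
o=get_obs();print(o['time'],o['position'],R.from_quat(o['tool_rot']).as_matrix().round(3),o['q'])
print(totool(np.array([.572,-.235,.25])-o['position']))
E
```

```text
1.9 [0.51130404 0.25000009 0.26030084] [[ 0.005  0.004  1.   ]
 [-1.     0.001  0.005]
 [-0.001 -1.     0.004]] [2.58257608e-01 3.82483777e-01 1.50245503e+00 3.95897839e-04
 1.25221020e+00 2.52692004e-01]
[485.33808854   9.82895492  58.01313621]
```

Emit:
drive_tool(plan=[[45,0,10,0,0,0,60],[90,0,20,0,0,0,60],[135,0,30,0,0,0,60],[180,0,40,0,0,0,60],[225,0,55,0,0,0,60],[265,15,70,0,0,0,60],[300,30,80,0,0,0,60],[300,40,80,0,0,0,60],[300,40,80,0,0,0,60]])

```text
time: 2.8
position: [0.5892, -0.049, 0.2182]
tool_rot: [0.503, -0.499, 0.496, -0.502]
ft_force: [-0.7, 0.3, 0.3]
grip_width: 0.0598
```

```bash
python3 - <<'E'
from h import *
np.set_printoptions(precision=4,suppress=True)
o=get_obs();print(o['time'],o['position'])
im=camera('wrist');cv2.imwrite('pics/w1.png',im)
for t in('hole','tray'):
    for d in mark_of('wrist',t): print(t,d, at_z('wrist',d['location'],.012))
print([(d['location'],d['conf']) for d in spot_in('wrist','hole')])
print('expect',proj('wrist',[.597,-.0745,.012]))
E
```

```text
2.8 [ 0.5892 -0.049   0.2182]
hole {'location': [328.0, 196.5], 'conf': 0.63} [ 0.5978 -0.0766  0.012 ]
tray {'location': [315.0, 115.5], 'conf': 0.87} [0.5803 0.0283 0.012 ]
[([316.5, 105.9], 0.81), ([304.8, 298.9], 0.67)]
expect [np.float64(326.6305812280784), np.float64(194.92174804779617)]
```

View pics/w1.png

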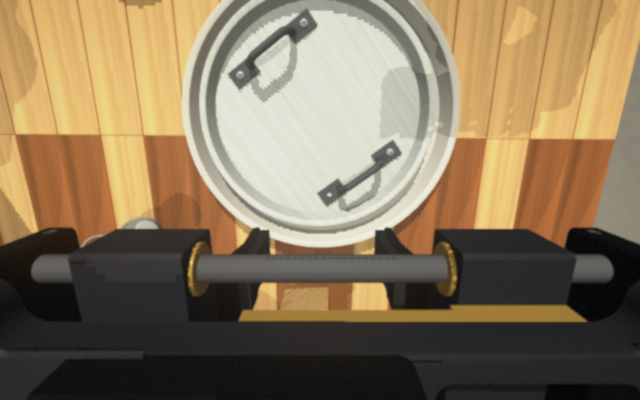

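The wrist picture shows screws at (240,74), (303,22) and (392,150). The small open hole is at (329,194), which agrees with the network. Next I'll go toward the punch and measure it from close by.

Emit:
drive_tool(plan=[[45,0,-5,0,0,0,60],[90,0,-10,0,0,0,60],[130,0,-17,0,0,0,60],[150,0,-17,0,0,0,60],[150,0,-17,0,0,0,60]])

```text
time: 3.5
position: [0.5759, -0.2007, 0.221]
tool_rot: [-0.502, 0.497, -0.499, 0.502]
ft_force: [0.0, -0.1, 0.7]
grip_width: 0.06
```

```bash
python3 - <<'E'
from h import *
np.set_printoptions(precision=4,suppress=True)
o=get_obs();print(o['time'],o['position'])
im=camera('wrist');cv2.imwrite('pics/w2.png',im)
for t,z in(('punch_mid',.08),('punch_nose',.03),('seat',.03),('block',0),('driver',.055)):
    for d in mark_of('wrist',t): print(t,d, at_z('wrist',d['location'],z))
print('tcp',proj('wrist',o['position']))
E
```

```text
3.5 [ 0.5759 -0.2007  0.221 ]
punch_mid {'location': [313.1, 232.5], 'conf': 0.74} [ 0.5655 -0.2525  0.08  ]
punch_nose {'location': [312.9, 217.5], 'conf': 0.83} [ 0.5637 -0.25    0.03  ]
seat {'location': [312.9, 219.0], 'conf': 0.98} [ 0.5637 -0.2519  0.03  ]
seat {'location': [430.2, 253.9], 'conf': 0.74} [ 0.7224 -0.2993  0.03  ]
block {'location': [316.8, 244.0], 'conf': 0.93} [ 0.5688 -0.2998  0.    ]
driver {'location': [318.1, 295.6], 'conf': 0.8} [ 0.5719 -0.3494  0.055 ]
driver {'location': [139.5, 116.4], 'conf': 0.34} [ 0.3691 -0.1254  0.055 ]
tcp [np.float64(323.0329762891525), np.float64(236.17399980995415)]
```

View pics/w2.png

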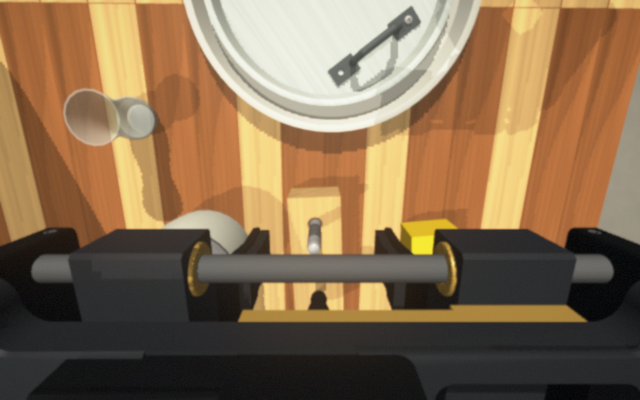

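The punch is at (313,232) in the block between the fingers, and the hole ear is at (340,73). I'll align above the punch.

Emit:
drive_tool(plan=[[25,10,-6,0,0,0,60],[50,30,-11,0,0,0,60],[50,60,-11,0,0,0,60],[50,75,-11,0,0,0,60],[50,75,-11,0,0,0,60],[50,75,-11,0,0,0,60]])

```text
time: 4.4
position: [0.5653, -0.2482, 0.1454]
tool_rot: [-0.503, 0.497, -0.497, 0.503]
ft_force: [0.1, -1.1, 0.3]
grip_width: 0.0599
```

```bash
python3 - <<'E'
from h import *
np.set_printoptions(precision=4,suppress=True)
o=get_obs();print(o['time'],o['position'])
im=camera('wrist');cv2.imwrite('pics/w3.png',im[130:330,200:440])
for t,z in(('punch_mid',.08),('punch_nose',.03),('seat',.03)):
    for d in mark_of('wrist',t): print(t,d, at_z('wrist',d['location'],z))
print('tcp',proj('wrist',o['position']))
E
```

```text
4.4 [ 0.5653 -0.2482  0.1454]
punch_mid {'location': [324.8, 208.6], 'conf': 0.96} [ 0.5682 -0.2536  0.08  ]
punch_mid {'location': [328.1, 234.7], 'conf': 0.27} [ 0.5715 -0.2778  0.08  ]
punch_nose {'location': [324.9, 197.9], 'conf': 0.73} [ 0.5689 -0.2569  0.03  ]
seat {'location': [321.6, 199.1], 'conf': 0.94} [ 0.5654 -0.2583  0.03  ]
tcp [np.float64(321.5589202148449), np.float64(228.56113545062544)]
```

View pics/w3.png

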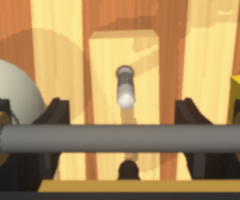

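The cap shows near (326,229) and the base near (324,198), so I need about 3 mm more in x and 6 mm in −y. I'll descend and grip.

Emit:
drive_tool(plan=[[6,10,3,0,0,0,60],[6,30,3,0,0,0,60],[6,50,3,0,0,0,60],[6,56,3,0,0,0,60],[6,56,3,0,0,0,40],[6,56,3,0,0,0,20],[6,56,3,0,0,0,0],[6,56,3,0,0,0,0],[6,56,3,0,0,0,0],[6,56,3,0,0,0,0]], newtons=20)

```text
time: 5.6
position: [0.5681, -0.255, 0.0896]
tool_rot: [-0.503, 0.497, -0.498, 0.503]
ft_force: [0.8, 0.2, -0.2]
grip_width: 0.0201
```

Emit:
drive_tool(plan=[[0,0,0,0,0,0,0],[0,0,0,0,0,0,0],[0,0,0,0,0,0,0]], newtons=60)

```text
time: 5.9
position: [0.568, -0.255, 0.0894]
tool_rot: [0.503, -0.497, 0.497, -0.503]
ft_force: [-0.5, -0.3, 2.2]
grip_width: 0.0116
```

Emit:
drive_tool(plan=[[0,0,0,0,0,0,0],[0,0,0,0,0,0,0]])

```text
time: 6.1
position: [0.568, -0.255, 0.0894]
tool_rot: [-0.503, 0.497, -0.497, 0.503]
ft_force: [1.2, -0.8, 3.1]
grip_width: 0.0118
```

```bash
python3 - <<'E'
from h import *
np.set_printoptions(precision=4,suppress=True)
o=get_obs();print(o)
im=camera('wrist');cv2.imwrite('pics/w4.png',cv2.resize(im[130:330,200:440],None,fx=2,fy=2))
for t,z in(('punch_mid',.08),('punch_nose',.03),('seat',.03)):
    for d in mark_of('wrist',t): print(t,d, at_z('wrist',d['location'],z))
print('tcp',proj('wrist',o['position']))
E
```

```text
{'time': 6.1, 'q': array([-0.6012,  0.6581,  1.5315, -0.0001,  0.9516, -0.6121]), 'joint_velocities': array([-0.0003,  0.003 ,  0.0017,  0.0018, -0.0005, -0.0008]), 'joint_torque': array([  0.0569, -44.6143, -13.5787,   0.0771,  -0.0147,  -0.0004]), 'position': array([ 0.568 , -0.255 ,  0.0894]), 'tool_rot': array([-0.5027,  0.4971, -0.4974,  0.5027]), 'ft_force': array([ 1.1566, -0.8114,  3.1   ]), 'moment': array([-0.0562,  0.0557, -0.0334]), 'grip_width': 0.011822154350788507}
punch_mid {'location': [323.1, 226.6], 'conf': 0.69} [ 0.5685 -0.2558  0.08  ]
punch_nose {'location': [319.8, 205.5], 'conf': 0.6} [ 0.5658 -0.2548  0.03  ]
seat {'location': [494.9, 261.2], 'conf': 0.89} [ 0.7218 -0.3045  0.03  ]
seat {'location': [318.4, 205.5], 'conf': 0.65} [ 0.5646 -0.2548  0.03  ]
tcp [np.float64(322.42996537225065), np.float64(230.41789459655817)]
```

View pics/w4.png

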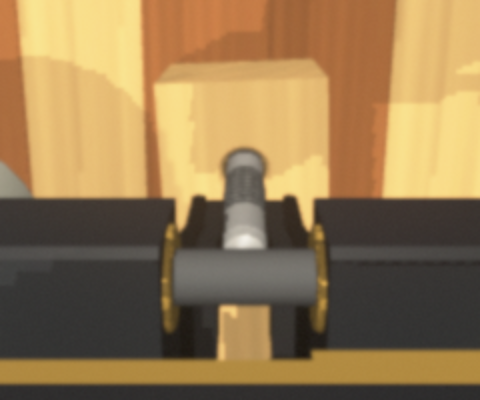

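The punch is gripped and central, with the cap at crop (245,240). I'll lift it straight up.

Emit:
drive_tool(plan=[[0,-10,0,0,0,0,0],[0,-25,0,0,0,0,0],[0,-45,0,0,0,0,0],[0,-65,0,0,0,0,0],[0,-85,0,0,0,0,0],[0,-90,0,0,0,0,0],[0,-90,0,0,0,0,0]])

```text
time: 7.0
position: [0.5681, -0.2551, 0.1798]
tool_rot: [-0.503, 0.497, -0.498, 0.503]
ft_force: [0.3, -0.6, -1.8]
grip_width: 0.0116
```

```bash
python3 - <<'E'
from h import *
np.set_printoptions(precision=4,suppress=True)
o=get_obs();print(o['time'],o['position'],o['ft_force'],o['grip_width'])
for n in('scene','wrist','top'):
    im=camera(n);cv2.imwrite(f'pics/{n}5.png',im)
    p=[.568,-.255,o['position'][2]-.0594]
    for t in('punch_mid','punch_nose','seat'):
        for d in mark_of(n,t): print(n,t,np.round(d['location'],1),round(d['conf'],2))
    print('exp nose',proj(n,p),'mid',proj(n,np.array(p)+[0,0,.05]),'tip20',proj(n,np.array(p)-[0,0,.02]),'seat',proj(n,[.568,-.255,.03]))
    if n!='top':
        u,v=np.int32(proj(n,p)); c=im[v-50:v+50,u-60:u+60]; cv2.imwrite(f'pics/c5{n}.png',cv2.resize(c,None,fx=4,fy=4,interpolation=2))
a=cv2.imread('pics/c5scene.png');b=cv2.imread('pics/c5wrist.png');cv2.imwrite('pics/c5.png',cv2.resize(np.hstack([a,b]),(800,333)))
E
```

```text
7.0 [ 0.5681 -0.2551  0.1798] [ 0.3477 -0.5921 -1.7609] 0.011614759097022613
scene punch_mid [288.9 207. ] 0.42
scene punch_nose [290.5 224.1] 0.57
scene seat [322.6 283. ] 0.85
scene seat [290.  249.4] 0.73
scene seat [217.6 294.9] 0.59
scene seat [368.4 159.9] 0.3
exp nose [np.float64(289.5694249151762), np.float64(224.29620331829838)] mid [np.float64(288.67221808668177), np.float64(209.96435113802448)] tip20 [np.float64(289.91571611196713), np.float64(229.8278088367994)] seat [np.float64(291.0816210381676), np.float64(248.45180558746796)]
wrist punch_mid [321.9 227.5] 0.87
wrist punch_nose [321.9 205.1] 0.81
wrist seat [319.6 185.6] 0.89
wrist seat [456.2 224.5] 0.58
exp nose [np.float64(323.0114368721274), np.float64(206.59193546696622)] mid [np.float64(323.0648784336191), np.float64(226.69496713922092)] tip20 [np.float64(322.9953240142709), np.float64(200.53078600246573)] seat [np.float64(322.9530535982053), np.float64(184.62998727493587)]
top punch_mid [192.  179.4] 0.15
top punch_nose [191.1 202. ] 0.41
top seat [443.6 206. ] 0.76
top seat [386.7 153.9] 0.6
top seat [373.6 195.5] 0.45
exp nose [np.float64(373.5292589582114), np.float64(194.88834797175357)] mid [np.float64(375.52362184655357), np.float64(193.27807926629967)] tip20 [np.float64(372.76891232129776), np.float64(195.50225951306635)] seat [np.float64(370.2465744747602), np.float64(197.5388205234037)]
```

View pics/c5.png

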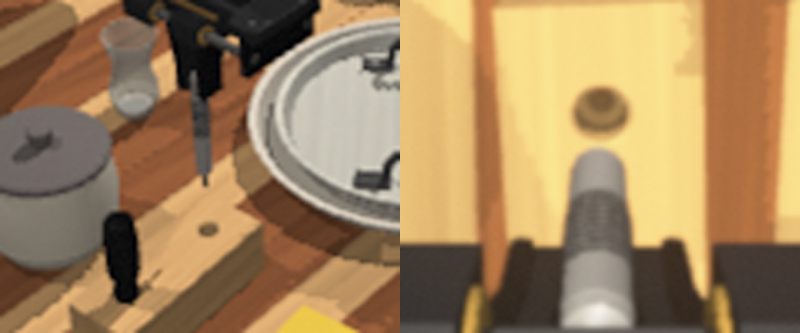

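The scene crop shows the punch hanging free with its point showing. The wrist crop shows it upright, with the empty bore at (601,110). The bore's position is known to within 1.5 mm, so I'll use it to check the wrist camera's bias, and get the hole from w1 and w2 to sub-pixel accuracy.

```bash
python3 - <<'E'
from h import *
np.set_printoptions(precision=4,suppress=True)
im=cv2.imread('pics/wrist5.png'); g=cv2.cvtColor(im,6)
u,v=np.int32(proj('wrist',[.568,-.255,.055]));print('exp bore',proj('wrist',[.568,-.255,.055]))
print(g[v-10:v+10,u-14:u+15])
for f,(cu,cv_) in(('w1',(329,194)),('w2',(340,73))):
    print(f);print(cv2.cvtColor(cv2.imread(f'pics/{f}.png'),6)[cv_-7:cv_+8,cu-9:cu+10])
E
```

```text
exp bore [np.float64(322.54684918725064), np.float64(189.08606560208588)]
[[225 222 221 220 220 220 221 221 221 221 221 220 220 220 219 219 220 221
  221 222 222 224 223 222 222 221 220 221 221]
 [225 224 220 220 220 220 220 220 220 220 220 220 218 218 217 217 217 218
  220 221 223 223 222 222 222 221 221 221 221]
 [225 223 221 220 220 221 221 221 221 220 218 212 207 201 198 198 199 202
  207 214 219 222 222 222 221 221 221 222 222]
 [225 224 221 220 220 220 221 221 220 214 202 186 171 157 147 146 148 157
  174 189 208 218 221 222 222 221 221 222 222]
 [226 223 220 220 219 220 220 219 211 193 168 145 129 117 108 104 107 115
  133 156 180 203 218 221 222 221 221 221 222]
 [225 223 221 220 220 220 220 213 190 162 138 120 105 100  96  96  96 100
  111 134 154 178 204 217 220 221 222 221 221]
 [225 223 221 220 220 220 218 201 170 142 128 110 100  97  98  98  98  95
  102 121 137 160 186 207 218 220 221 221 222]
 [225 224 221 220 220 220 211 187 153 136 126 111 101  97  99  99  97  94
  100 116 134 150 168 191 211 220 222 221 221]
 [225 223 221 220 219 218 202 171 142 134 128 118 105  97 
[... 3132 characters left out ...]
 178 216 225 225 211 162 121 114 113 112 112
  108]
 [112 111 113 113 110 111 128 178 220 231 230 216 165 122 114 112 111 111
  108]
 [117 112 110 111 111 111 118 151 192 214 213 186 144 117 112 112 111 111
  108]
 [123 111 110 111 111 111 112 121 144 159 157 138 120 113 110 111 110 111
  108]
 [143 119 112 111 112 110 111 112 116 118 117 112 111 112 112 112 111 112
  115]
 [172 133 116 110 110 111 111 111 113 111 110 110 111 111 109 109 112 119
  132]
 [197 151 122 112 111 112 112 111 111 111 109 111 111 112 112 114 123 140
  156]
 [211 172 139 118 112 112 112 111 112 112 111 111 112 112 121 134 150 173
  184]
 [224 196 162 131 115 111 110 109 112 111 112 112 114 122 142 161 177 201
  209]]
```

The bore centre is measured at (323,189) against (322.5,189.1) expected, so the wrist camera is good to about 0.5 mm. I'll move to just short of the hole.

Emit:
drive_tool(plan=[[-15,0,3,0,0,0,0],[-40,0,8,0,0,0,0],[-65,0,13,0,0,0,0],[-90,10,18,0,0,0,0],[-115,20,23,0,0,0,0],[-135,30,27,0,0,0,0],[-148,40,29,0,0,0,0],[-150,45,29.5,0,0,0,0],[-150,45,29.5,0,0,0,0],[-150,45,29.5,0,0,0,0]])

```text
time: 8.6
position: [0.596, -0.1055, 0.1343]
tool_rot: [0.503, -0.497, 0.498, -0.503]
ft_force: [-0.3, 0.0, -1.6]
grip_width: 0.0117
```

```bash
cat >> h.py <<'E'
def hole_px(im,guess,r=9):
    g=cv2.cvtColor(im,6).astype(float);u,v=np.int32(np.round(guess));w=g[v-r:v+r+1,u-r:u+r+1]
    b=np.median(w);m=(w>b+25).astype(np.uint8);n,l,s,c=cv2.connectedComponentsWithStats(m)
    best=[(np.hypot(*(c[i]-r)),i) for i in range(1,n) if s[i][0]>0 and s[i][1]>0 and s[i][0]+s[i][2]<2*r+1 and s[i][1]+s[i][3]<2*r+1 and s[i][4]>6]
    i=min(best)[1];yy,xx=np.nonzero(l==i);k=w[yy,xx]-b;return np.array([u-r+(xx*k).sum()/k.sum(),v-r+(yy*k).sum()/k.sum()]),s[i]
E
python3 - <<'E'
from h import *
np.set_printoptions(precision=4,suppress=True)
o=get_obs();print(o['time'],o['position'],o['ft_force'],o['grip_width'])
im=camera('wrist');cv2.imwrite('pics/w6.png',im)
d=mark_of('wrist','hole');print(d, [at_z('wrist',x['location'],.011) for x in d]); print(mark_of('wrist','punch_nose'))
e=proj('wrist',[.5975,-.0755,.011]);print('exp',e)
p,s=hole_px(im,d[0]['location'] if d else e);print(p,s)
for z in(.008,.01,.012,.014):print(z,at_z('wrist',p,z))
for z in (.01,.012): print(proj('scene',[*at_z('wrist',p,z)[:2],z]),proj('top',[*at_z('wrist',p,z)[:2],z]))
E
```

```text
8.6 [ 0.596  -0.1055  0.1343] [-0.2773  0.0447 -1.6097] 0.011660660962166483
[{'location': [323.5, 162.2], 'conf': 0.58}, {'location': [323.0, 227.9], 'conf': 0.22}] [array([ 0.5972, -0.0776,  0.011 ]), array([ 0.5974, -0.1492,  0.011 ])]
[{'location': [323.5, 208.7], 'conf': 0.8}]
exp [np.float64(323.89433067082774), np.float64(160.2028491663048)]
[324.1429 159.6848] [ 6  4  7  6 34]
0.008 [ 0.5978 -0.0753  0.008 ]
0.01 [ 0.5978 -0.0751  0.01  ]
0.012 [ 0.5977 -0.0748  0.012 ]
0.014 [ 0.5977 -0.0746  0.014 ]
[np.float64(338.2765478816428), np.float64(227.03984423695965)] [np.float64(316.8332004676292), np.float64(188.70189356636766)]
[np.float64(338.33597169227806), np.float64(226.5063872357824)] [np.float64(316.7589124893352), np.float64(188.63994272576923)]
```

```bash
python3 - <<'E'
from h import *
np.set_printoptions(precision=4,suppress=True,linewidth=200)
o=get_obs();print(totool(np.array([.5977,-.0750,o['position'][2]])-o['position']), R.from_quat(o['tool_rot']).as_matrix())
for h in(.0094,.0594):
    print(proj('wrist',np.array(o['position'])-[0,0,h]))
im=cv2.imread('pics/w6.png');cv2.imwrite('pics/c6.png',cv2.resize(im[140:250,270:380],None,fx=5,fy=5,interpolation=2))
E
```

```text
[-30.75    -0.0179   1.8853] [[ 0.0096  0.0012  1.    ]
 [-1.     -0.0006  0.0096]
 [ 0.0007 -1.      0.0012]]
[np.float64(322.3585398124153), np.float64(225.56314051877558)]
[np.float64(322.2970557833537), np.float64(205.6945149871298)]
```

View pics/c6.png

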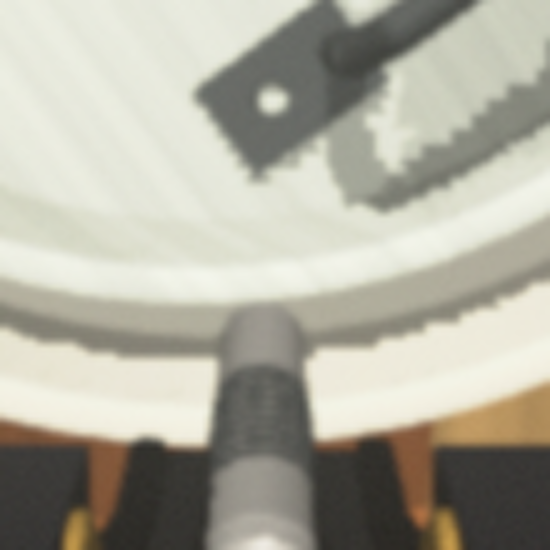

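```bash
python3 - <<'E'
from h import *
np.set_printoptions(precision=2,suppress=True,linewidth=200)
o=get_obs();P=np.array(o['position'])
for n,off in(('nosefront',[0,.007,-.0594]),('nosefront+3mm back',[0,.004,-.0594]),('noseL',[-.007,0,-.0594]),('noseR',[.007,0,-.0594]),('capfront',[0,.007,.0406]),('capback',[0,-.007,.0406]),('capL',[-.007,0,.0406]),('capR',[.007,0,.0406])):
    print(n,np.array(proj('wrist',P+off)))
g=cv2.cvtColor(cv2.imread('pics/w6.png'),6)
for c in(320,322,324):print(c,g[194:212,c],g[236:262,c])
for r in(210,218,240,246,250):print(r,g[r,305:342])
E
```

```text
nosefront [322.38 197.68]
nosefront+3mm back [322.34 201.13]
noseL [314.03 205.62]
noseR [330.57 205.77]
capfront [322.59 245.1 ]
capback [322.32 269.46]
capL [309.2 257.3]
capR [335.71 257.54]
320 [238 238 238 236 231 220 188 158 151 150 150 149 151 152 151 151 152 150] [152 152 153 152 151 152 159 171 169 169 171 190 217 223 223 221 216 192 140 100  92  97  99 102 105 108]
322 [238 237 236 235 231 218 183 160 153 153 153 154 152 153 154 152 154 150] [151 150 151 150 150 151 158 170 167 169 179 207 230 233 229 224 217 189 138  97  91  95 101 104 106 109]
324 [241 238 236 234 229 214 178 157 152 150 151 151 149 150 151 150 150 147] [146 146 146 146 144 147 153 164 167 167 175 197 220 224 220 213 204 178 133  96  92  97 100 103 106 107]
210 [140 140 140 141 141 141 142 138 127 121 125 134 142 147 151 152 153 154 153 150 148 144 139 131 122 123 135 159 203 222 225 225 226 225 225 225 226]
218 [228 229 231 231 232 232 228 205 147  97  88  91  95  98  96  89  92  96 105 104  96  92  90  89  83  99 155 214 231 233 234 234 234 235 235 236 237]
240 [ 54  54  51  54  53  53  69 107 131 139 143 147 148 150 150 151 150 150 148 144 142 139 135 132 128 121 106  80  57  51  53  53  51  53  54  53  51]
246 [ 52  53  53  51  51  59  92 128 145 153 158 165 169 169 171 171 174 179 180 175 167 162 159 155 152 144 126  95  63  51  51  50  51  50  49  51  49]
250 [ 50  51  48  46  43  58  96 133 157 174 186 191 198 205 215 223 228 229 226 220 214 206 198 188 173 155 135 113  79  50  44  46  50  50  49  50  49]
```

The hole is the bright dot at crop (272,100). The nose sits about 1.3 mm to −y of the TCP. I'll go over the hole and partway down.

Emit:
drive_tool(plan=[[-12,0,1,0,0,0,0],[-25,0,1.9,0,0,0,0],[-32,0,1.9,0,0,0,0],[-32,0,1.9,0,0,0,0],[-32,10,1.9,0,0,0,0],[-32,20,1.9,0,0,0,0],[-32,28,1.9,0,0,0,0],[-32,31,1.9,0,0,0,0],[-32,31,1.9,0,0,0,0]])

```text
time: 9.65
position: [0.5967, -0.0727, 0.102]
tool_rot: [0.503, -0.498, 0.497, -0.502]
ft_force: [-0.6, -0.1, -1.6]
grip_width: 0.0117
```

```bash
python3 - <<'E'
from h import *
np.set_printoptions(precision=4,suppress=True)
o=get_obs();print(o['time'],o['position'],o['ft_force'],o['grip_width'],totool(np.array([.5977,-.0737,o['position'][2]])-o['position']))
im=camera('wrist');cv2.imwrite('pics/w7.png',im)
s=camera('scene');cv2.imwrite('pics/s7.png',s)
for n in('wrist','scene'):print(n,[(d['location'],d['conf']) for t in('punch_nose','hole') for d in mark_of(n,t)])
print(proj('scene',[.5977,-.075,.0117]),proj('scene',np.array(o['position'])-[0,.0013,.0594]))
a=cv2.resize(im[150:260,270:380],None,fx=3.5,fy=3.5,interpolation=2);b=cv2.resize(s[175:245,300:370],(385,385),interpolation=2)
cv2.imwrite('pics/c7.png',np.hstack([a,b]))
E
```

```text
9.65 [ 0.5967 -0.0727  0.102 ] [-0.6234 -0.0689 -1.6358] 0.011668813833580089 [ 1.0178 -0.0026  1.0252]
wrist [([320.9, 206.9], 0.55), ([322.3, 200.0], 0.79)]
scene [([337.8, 218.2], 0.48), ([402.2, 164.2], 0.42), ([338.7, 227.8], 0.65)]
[np.float64(338.29167943938296), np.float64(226.6000533634138)] [np.float64(338.4316449003152), np.float64(218.59638276803713)]
```

View pics/c7.png

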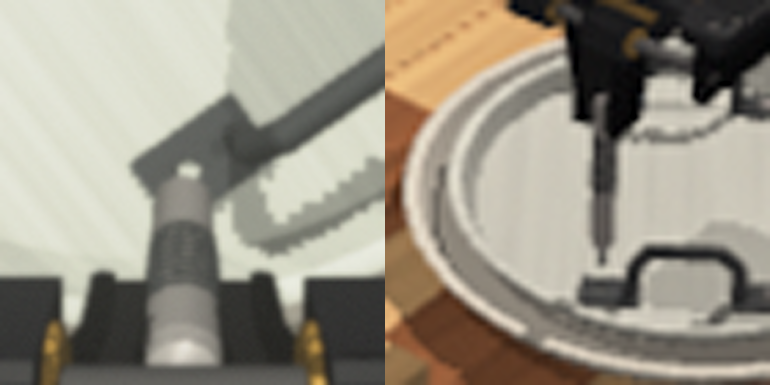

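The wrist crop (left half) shows the nose just in front of the hole at (190,168), and the punch needs about 1.5 mm more in +x. The scene crop shows the tip above the ear. I'll correct by that amount.

Emit:
drive_tool(plan=[[1,0,1.5,0,0,0,0],[1,0,1.5,0,0,0,0],[1,0,1.5,0,0,0,0],[1,0,1.5,0,0,0,0]])

```text
time: 10.35
position: [0.5988, -0.0736, 0.1032]
tool_rot: [0.503, -0.497, 0.497, -0.503]
ft_force: [-0.3, -0.4, -1.6]
grip_width: 0.0117
```

```bash
python3 - <<'E'
from h import *
np.set_printoptions(precision=4,suppress=True,linewidth=220)
o=get_obs();P=np.array(o['position']);print(o['time'],P,o['ft_force'])
im=camera('wrist');cv2.imwrite('pics/w8.png',im);g=cv2.cvtColor(im,6)
print(proj('wrist',[.5977,-.075,.0105]),proj('wrist',P-[0,.0013,.0594]),proj('wrist',P+[0,.0057,-.0594]))
print(g[188:212:1,310:338])
E
```

```text
10.35 [ 0.5988 -0.0736  0.1032] [-0.2544 -0.3877 -1.5797]
[np.float64(321.25229730749004), np.float64(197.68028430526132)] [np.float64(322.3810083503024), np.float64(207.26196705913623)] [np.float64(322.4754404061792), np.float64(199.27051478643762)]
[[223 219 208 191 164 126 103  99  98  99  99  98  97  97  96  96  97  98  97  97  96  80  70  70  73  75  78  77]
 [220 204 171 139 118 105  99 100 100  98  98  98  97  98  97  98  99  97  96  96  94  81  70  67  73  77  76  76]
 [196 168 130 107 102 100  99  99  98  99  97  98  97  98  97  97  98  96  97  97  94  85  72  68  72  76  75  75]
 [151 124 106 102 100 101  99  98  98  98  98  98  98  97  97  98  96  97  96  93  91  86  78  69  70  73  73  72]
 [111 102  99  99 100 100  99  98  98  98  98  97  97  96  96  97  97  97  96  93  88  86  81  73  69  70  70  68]
 [101  99  98  99  98  98  98  98  97  96  97  99  98  97  95  98  97  97  97  91  85  88  84  75  69  68  66  65]
 [ 99  99  98  99  98  98  97  95  97 102 112 117 111 102  97  96  98  95  96  93  91  92  88  79  72  67  66  63]
 [ 98  99  99  98  98  96  98  95 101 125 14
[... 1211 characters left out ...]
 154 155]
 [202 166 127 107 107 116 126 132 138 143 143 145 146 145 142 139 136 131 124 121 146 186 197 178 159 153 154 153]
 [213 182 149 124 115 118 127 133 139 142 144 145 146 145 142 138 136 131 124 121 146 191 204 182 160 155 154 152]
 [217 198 177 149 124 120 127 134 139 143 144 146 145 145 143 140 137 131 124 121 148 192 205 181 160 154 154 153]
 [220 215 202 168 131 121 126 134 140 143 144 145 145 144 143 140 136 131 123 123 155 197 208 182 158 154 154 153]
 [223 220 210 169 129 122 127 135 140 143 146 146 147 144 142 139 137 132 125 125 157 199 209 183 160 153 154 153]
 [221 221 211 169 127 123 128 135 139 141 143 142 143 142 140 137 136 131 125 123 154 198 209 184 161 153 154 153]]
```

The hole measures (0.5976,−0.0749) again and the nose is about (0.5984,−0.0753). I'll make a small trim, then descend in steps while watching the force.

Emit:
drive_tool(plan=[[-0.3,0,-0.6,0,0,0,0],[-0.3,2,-0.6,0,0,0,0],[-0.3,4,-0.6,0,0,0,0],[-0.3,6,-0.6,0,0,0,0],[-0.3,6,-0.6,0,0,0,0],[-0.3,6,-0.6,0,0,0,0]])

```text
time: 11.0
position: [0.5981, -0.0733, 0.097]
tool_rot: [0.503, -0.497, 0.497, -0.503]
ft_force: [-0.5, -0.6, -2.3]
grip_width: 0.0117
```

Emit:
drive_tool(plan=[[0,1,0,0,0,0,0],[0,2,0,0,0,0,0],[0,2,0,0,0,0,0]])

```text
time: 11.3
position: [0.5981, -0.0732, 0.095]
tool_rot: [0.503, -0.497, 0.497, -0.503]
ft_force: [0.8, 0.7, -0.9]
grip_width: 0.0119
```

Emit:
drive_tool(plan=[[0,1,0,0,0,0,0],[0,2,0,0,0,0,0],[0,2,0,0,0,0,0]])

```text
time: 11.6
position: [0.5981, -0.0732, 0.093]
tool_rot: [0.503, -0.497, 0.497, -0.503]
ft_force: [-0.0, 0.3, -2.3]
grip_width: 0.0115
```

Emit:
drive_tool(plan=[[0,1,0,0,0,0,0],[0,2,0,0,0,0,0],[0,2,0,0,0,0,0]])

```text
time: 11.9
position: [0.5981, -0.0732, 0.091]
tool_rot: [0.503, -0.497, 0.497, -0.503]
ft_force: [-0.0, -0.7, -2.0]
grip_width: 0.0122
```

Emit:
drive_tool(plan=[[0,1,0,0,0,0,0],[0,2,0,0,0,0,0],[0,2,0,0,0,0,0]])

```text
time: 12.2
position: [0.5981, -0.0732, 0.089]
tool_rot: [0.503, -0.497, 0.497, -0.503]
ft_force: [0.5, 0.3, -1.4]
grip_width: 0.0115
```

Emit:
drive_tool(plan=[[0,1,0,0,0,0,0],[0,1.5,0,0,0,0,0],[0,1.5,0,0,0,0,0]])

```text
time: 12.5
position: [0.5981, -0.0733, 0.0875]
tool_rot: [0.503, -0.497, 0.497, -0.503]
ft_force: [-0.9, -0.0, -2.2]
grip_width: 0.0116
```

Emit:
drive_tool(plan=[[0,1,0,0,0,0,0],[0,1,0,0,0,0,0]])

```text
time: 12.7
position: [0.5981, -0.0733, 0.0865]
tool_rot: [0.503, -0.497, 0.497, -0.503]
ft_force: [0.8, 0.3, -2.0]
grip_width: 0.0116
```

Emit:
drive_tool(plan=[[0,1,0,0,0,0,0],[0,1,0,0,0,0,0]])

```text
time: 12.9
position: [0.5981, -0.0732, 0.0855]
tool_rot: [0.503, -0.497, 0.497, -0.503]
ft_force: [0.7, -0.5, -2.2]
grip_width: 0.0118
```

Emit:
drive_tool(plan=[[0,1,0,0,0,0,0],[0,1,0,0,0,0,0]])

```text
time: 13.1
position: [0.5982, -0.0733, 0.0845]
tool_rot: [0.503, -0.497, 0.497, -0.503]
ft_force: [-0.5, 0.3, -1.2]
grip_width: 0.0118
```

Emit:
drive_tool(plan=[[0,1,0,0,0,0,0],[0,1,0,0,0,0,0]])

```text
time: 13.3
position: [0.5985, -0.0734, 0.0841]
tool_rot: [-0.503, 0.497, -0.497, 0.503]
ft_force: [-0.4, -0.1, 2.3]
grip_width: 0.0117
```

Light contact at TCP z≈0.0845. To tell floor from ear, I'll touch lightly on solid ear about 5.5 mm to the side, about 1 mm into where the ear would be. That is well below the firing force.

Emit:
drive_tool(plan=[[0,-4,0,0,0,0,0],[0,-8,0,0,0,0,0],[2,-8,1.7,0,0,0,0],[4.3,-8,3.4,0,0,0,0],[4.3,-6,3.4,0,0,0,0],[4.3,-4,3.4,0,0,0,0],[4.3,-3,3.4,0,0,0,0],[4.3,-3,3.4,0,0,0,0]])

```text
time: 14.1
position: [0.6018, -0.0776, 0.0869]
tool_rot: [-0.503, 0.497, -0.497, 0.503]
ft_force: [-0.5, -0.1, 2.2]
grip_width: 0.0118
```

Emit:
drive_tool(plan=[[0,0,0,0,0,0,0]])

```text
time: 14.2
position: [0.6018, -0.0776, 0.087]
tool_rot: [-0.503, 0.497, -0.497, 0.503]
ft_force: [0.1, -0.2, 2.1]
grip_width: 0.0115
```

The ear touches about 3 mm higher, so the earlier contact was the tray floor through the hole. I'll go back and press.

Emit:
drive_tool(plan=[[0,-5,0,0,0,0,0],[-2.3,-5,-1.7,0,0,0,0],[-4.3,-5,-3.4,0,0,0,0],[-4.3,-5,-3.4,0,0,0,0],[-4.3,-2,-3.4,0,0,0,0],[-4.3,1,-3.4,0,0,0,0],[-4.3,3,-3.4,0,0,0,0],[-4.3,3,-3.4,0,0,0,0]])

```text
time: 15.0
position: [0.5984, -0.0735, 0.0838]
tool_rot: [0.503, -0.497, 0.497, -0.503]
ft_force: [-1.2, 0.4, 2.3]
grip_width: 0.0117
```

Emit:
drive_tool(plan=[[0,0.5,0,0,0,0,0],[0,1,0,0,0,0,0],[0,1,0,0,0,0,0]])

```text
time: 15.3
position: [0.5985, -0.0734, 0.0832]
tool_rot: [-0.503, 0.497, -0.498, 0.503]
ft_force: [-0.7, 0.7, 4.4]
grip_width: 0.0116
```

Emit:
drive_tool(plan=[[0,0.5,0,0,0,0,0],[0,1,0,0,0,0,0],[0,1,0,0,0,0,0]])

```text
time: 15.6
position: [0.5987, -0.0735, 0.0823]
tool_rot: [-0.503, 0.497, -0.498, 0.503]
ft_force: [-2.1, -1.4, 6.8]
grip_width: 0.0115
```

Emit:
drive_tool(plan=[[0,0.5,0,0,0,0,0],[0,0.5,0,0,0,0,0]])

```text
time: 15.8
position: [0.5989, -0.0735, 0.082]
tool_rot: [-0.502, 0.497, -0.498, 0.503]
ft_force: [-0.9, 0.3, 6.5]
grip_width: 0.0117
```

Emit:
drive_tool(plan=[[0,0.4,0,0,0,0,0],[0,0.4,0,0,0,0,0]])

```text
time: 16.0
position: [0.599, -0.0736, 0.0818]
tool_rot: [-0.502, 0.497, -0.498, 0.503]
ft_force: [-0.6, -0.3, 8.1]
grip_width: 0.0119
```

Emit:
drive_tool(plan=[[0,0.4,0,0,0,0,0],[0,0.4,0,0,0,0,0]])

```text
time: 16.2
position: [0.5991, -0.0736, 0.0816]
tool_rot: [-0.502, 0.496, -0.498, 0.503]
ft_force: [-1.5, -0.3, 7.5]
grip_width: 0.0115
```

Emit:
drive_tool(plan=[[0,0.3,0,0,0,0,0],[0,0.3,0,0,0,0,0]])

```text
time: 16.4
position: [0.5992, -0.0736, 0.0814]
tool_rot: [-0.502, 0.496, -0.498, 0.503]
ft_force: [-1.3, -0.8, 9.2]
grip_width: 0.0118
```

Emit:
drive_tool(plan=[[0,0.3,0,0,0,0,0],[0,0.3,0,0,0,0,0]])

```text
time: 16.6
position: [0.5993, -0.0737, 0.0812]
tool_rot: [-0.502, 0.496, -0.498, 0.503]
ft_force: [-1.3, 0.6, 9.4]
grip_width: 0.0118
```

Emit:
drive_tool(plan=[[0,0.3,0,0,0,0,0],[0,0.3,0,0,0,0,0]])

```text
time: 16.8
position: [0.5993, -0.0737, 0.081]
tool_rot: [-0.502, 0.496, -0.498, 0.503]
ft_force: [-1.5, 0.1, 9.5]
grip_width: 0.0117
```

Emit:
drive_tool(plan=[[0,0.3,0,0,0,0,0],[0,0.3,0,0,0,0,0]])

```text
time: 17.0
position: [0.5994, -0.0737, 0.0808]
tool_rot: [-0.502, 0.496, -0.498, 0.503]
ft_force: [-0.8, 0.6, 11.0]
grip_width: 0.0117
```

Emit:
drive_tool(plan=[[0,0.3,0,0,0,0,0],[0,0.3,0,0,0,0,0]])

```text
time: 17.2
position: [0.5993, -0.0736, 0.0801]
tool_rot: [-0.502, 0.496, -0.498, 0.503]
ft_force: [-1.4, 1.0, 7.5]
grip_width: 0.0119
```

It snapped: the force fell from 11.0 to 7.5 and the tool dropped 0.7 mm. I'll hold one row, then let up straight.

Emit:
drive_tool(plan=[[0,0,0,0,0,0,0],[0,-3,0,0,0,0,0],[0,-6,0,0,0,0,0],[0,-12,0,0,0,0,0],[0,-25,0,0,0,0,0],[0,-40,0,0,0,0,0],[0,-60,0,0,0,0,0],[0,-80,0,0,0,0,0],[0,-95,0,0,0,0,0],[0,-95,0,0,0,0,0]])

```text
time: 18.2
position: [0.5999, -0.0737, 0.1766]
tool_rot: [-0.502, 0.496, -0.499, 0.504]
ft_force: [0.9, 0.3, -1.9]
grip_width: 0.0117
```

```bash
python3 - <<'E'
from h import *
np.set_printoptions(precision=4,suppress=True)
o=get_obs();P=np.array(o['position']);print(o['time'],P,o['ft_force'],o['grip_width'])
print('to block hover',totool(np.array([.568,-.255,P[2]])-P), R.from_quat(o['tool_rot']).as_matrix())
E
```

```text
18.2 [ 0.5999 -0.0737  0.1766] [ 0.9237  0.2628 -1.8802] 0.011673637543622951
to block hover [180.9113   0.1175 -33.8633] [[ 0.0109  0.0052  0.9999]
 [-0.9999 -0.0016  0.0109]
 [ 0.0016 -1.      0.0052]]
```

Emit:
drive_tool(plan=[[15,0,-3,0,0,0,0],[40,0,-8,0,0,0,0],[65,0,-13,0,0,0,0],[90,0,-18,0,0,0,0],[115,0,-23,0,0,0,0],[140,0,-28,0,0,0,0],[165,0,-32,0,0,0,0],[181,0,-34,0,0,0,0],[181,0,-34,0,0,0,0],[181,0,-34,0,0,0,0]])

```text
time: 19.2
position: [0.5655, -0.2542, 0.1731]
tool_rot: [-0.502, 0.498, -0.497, 0.503]
ft_force: [0.4, 0.0, -1.6]
grip_width: 0.0119
```

```bash
python3 - <<'E'
from h import *
np.set_printoptions(precision=4,suppress=True)
o=get_obs();P=np.array(o['position']);print(o['time'],P,o['ft_force'],o['grip_width'])
im=camera('wrist');cv2.imwrite('pics/w9.png',im);g=cv2.cvtColor(im,6)
e=np.array(proj('wrist',[.568,-.255,.055]));u,v=np.int32(e)
m=(g[v-16:v+16,u-18:u+18]<150).astype(np.uint8);n,l,s,c=cv2.connectedComponentsWithStats(m);print(e,s[1:],c[1:]+[u-18,v-16])
cv2.imwrite('pics/c9.png',cv2.resize(im[160:270,267:377],None,fx=4,fy=4,interpolation=2))
print('nose',proj('wrist',P-[0,.0015,.0594]),'front',proj('wrist',P+[0,.0055,-.0594]),'to grasp',totool(np.array([.568,-.255,P[2]])-P))
E
```

```text
19.2 [ 0.5655 -0.2542  0.1731] [ 0.4032  0.0271 -1.5611] 0.011887289586664594
[324.741  191.7623] [[ 10   8  17  14 179]
 [  9  29   3   3   5]
 [ 21  29   2   3   5]] [[324.1341 190.0335]
 [316.     205.2   ]
 [327.4    205.2   ]]
nose [np.float64(322.2415077912039), np.float64(208.2262744630197)] front [np.float64(322.33593928014153), np.float64(200.25118693560583)] to grasp [ 0.7845 -0.0045  2.4676]
```

View pics/c9.png

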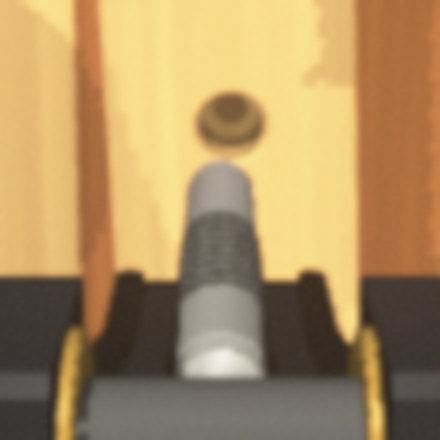

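The bore sits ahead of the nose and the punch is upright. I'll trim to the recorded grasp position and lower to just above the mouth.

Emit:
drive_tool(plan=[[0.8,0,2.5,0,0,0,0],[0.8,0,2.5,0,0,0,0],[0.8,15,2.5,0,0,0,0],[0.8,30,2.5,0,0,0,0],[0.8,37,2.5,0,0,0,0],[0.8,37,2.5,0,0,0,0],[0.8,37,2.5,0,0,0,0]])

```text
time: 19.95
position: [0.5691, -0.2553, 0.1372]
tool_rot: [-0.503, 0.497, -0.497, 0.503]
ft_force: [0.4, 0.7, -2.1]
grip_width: 0.0116
```

```bash
python3 - <<'E'
from h import *
np.set_printoptions(precision=4,suppress=True)
o=get_obs();P=np.array(o['position']);print(o['time'],P,o['ft_force'],totool(np.array([.568,-.255,P[2]])-P))
print(R.from_quat(o['tool_rot']).as_matrix())
print((R.from_quat(o['tool_rot']).inv()*R.from_quat([-.5027,.4971,-.4974,.5027])).as_rotvec(degrees=True))
E
```

```text
19.95 [ 0.5691 -0.2553  0.1372] [ 0.4092  0.7269 -2.1258] [-0.3057 -0.0007 -1.1243]
[[ 0.0114  0.0006  0.9999]
 [-0.9999 -0.0003  0.0114]
 [ 0.0003 -1.      0.0006]]
[-0.0147  0.0297  0.0022]
```

Emit:
drive_tool(plan=[[-0.3,0,-1,0,0,0,0],[-0.3,6,-1,0,0,0,0],[-0.3,14,-1,0,0,0,0],[-0.3,20,-1,0,0,0,0],[-0.3,20,-1,0,0,0,0],[-0.3,20,-1,0,0,0,0]])

```text
time: 20.55
position: [0.5675, -0.255, 0.1164]
tool_rot: [0.503, -0.498, 0.497, -0.503]
ft_force: [-0.3, -0.5, -1.5]
grip_width: 0.0115
```

Emit:
drive_tool(plan=[[0,2,0,0,0,0,0],[0,4,0,0,0,0,0],[0,4,0,0,0,0,0]])

```text
time: 20.85
position: [0.5675, -0.255, 0.1126]
tool_rot: [0.503, -0.497, 0.497, -0.503]
ft_force: [-0.0, -0.3, -1.2]
grip_width: 0.0119
```

Emit:
drive_tool(plan=[[0,1,0.4,0,0,0,0],[0,3,0.4,0,0,0,0],[0,4,0.4,0,0,0,0],[0,4,0.4,0,0,0,0]])

```text
time: 21.25
position: [0.5679, -0.255, 0.1086]
tool_rot: [0.503, -0.497, 0.497, -0.503]
ft_force: [-0.1, -0.0, -2.0]
grip_width: 0.0115
```

Emit:
drive_tool(plan=[[0,2,0,0,0,0,0],[0,4,0,0,0,0,0],[0,4,0,0,0,0,0]])

```text
time: 21.55
position: [0.5678, -0.255, 0.1045]
tool_rot: [0.503, -0.498, 0.497, -0.503]
ft_force: [0.2, 0.0, -0.7]
grip_width: 0.0118
```

Emit:
drive_tool(plan=[[0,2,0,0,0,0,0],[0,4,0,0,0,0,0],[0,6,0,0,0,0,0],[0,6,0,0,0,0,0]])

```text
time: 21.95
position: [0.5678, -0.255, 0.0984]
tool_rot: [0.503, -0.498, 0.497, -0.503]
ft_force: [-0.1, 0.3, -2.2]
grip_width: 0.0115
```

Emit:
drive_tool(plan=[[0,2,0,0,0,0,0],[0,4,0,0,0,0,0],[0,6,0,0,0,0,0],[0,6,0,0,0,0,0]])

```text
time: 22.35
position: [0.5678, -0.255, 0.0925]
tool_rot: [0.503, -0.498, 0.497, -0.503]
ft_force: [-0.2, -0.8, -1.8]
grip_width: 0.0116
```

Emit:
drive_tool(plan=[[0,1,0,0,0,0,0],[0,2,0,0,0,0,0],[0,2,0,0,0,0,0]])

```text
time: 22.65
position: [0.568, -0.2551, 0.0907]
tool_rot: [0.503, -0.497, 0.497, -0.503]
ft_force: [0.9, 0.2, -1.2]
grip_width: 0.0115
```

Emit:
drive_tool(plan=[[0,0.5,0,0,0,0,0],[0,1,0,0,0,0,0],[0,1,0,0,0,0,0]])

```text
time: 22.95
position: [0.5681, -0.2551, 0.0898]
tool_rot: [-0.503, 0.497, -0.497, 0.503]
ft_force: [-0.1, -0.5, -1.9]
grip_width: 0.0117
```

Emit:
drive_tool(plan=[[0,0.5,0,0,0,0,0],[0,1,0,0,0,0,0],[0,1,0,0,0,0,0]])

```text
time: 23.25
position: [0.5683, -0.2554, 0.0894]
tool_rot: [0.503, -0.497, 0.498, -0.503]
ft_force: [-0.5, 0.3, 2.2]
grip_width: 0.0115
```

It is seated at z=0.0894, the same as at the grasp. I'll release and lift away.

Emit:
drive_tool(plan=[[0,0,0,0,0,0,14],[0,0,0,0,0,0,18],[0,0,0,0,0,0,24],[0,0,0,0,0,0,40],[0,0,0,0,0,0,60],[0,0,0,0,0,0,60],[0,-5,0,0,0,0,60],[0,-15,0,0,0,0,60],[0,-35,0,0,0,0,60],[0,-55,0,0,0,0,60]])

```text
time: 24.25
position: [0.5681, -0.2551, 0.145]
tool_rot: [0.503, -0.497, 0.497, -0.503]
ft_force: [-0.1, -0.0, 0.4]
grip_width: 0.0592
```

Emit:
drive_tool(plan=[[-15,-10,0,0,0,0,60],[-45,-30,0,0,0,0,60],[-50,-55,0,0,0,0,60],[-50,-55,0,0,0,0,60],[-50,-55,0,0,0,0,60]])

```text
time: 24.75
position: [0.5676, -0.2044, 0.1993]
tool_rot: [-0.503, 0.497, -0.497, 0.503]
ft_force: [-0.2, 0.2, -0.8]
grip_width: 0.06
```

```bash
python3 - <<'E'
from h import *
np.set_printoptions(precision=4,suppress=True)
o=get_obs();print(o['time'],o['position'],o['ft_force'],o['grip_width'])
im=camera('wrist');s=camera('scene')
for n in('wrist','scene'):print(n,[(t,np.round(d['location'],1),round(d['conf'],2)) for t in('punch_mid','punch_nose','tray') for d in mark_of(n,t)])
print('exp',proj('wrist',[.568,-.255,.08]),proj('wrist',[.568,-.255,.03]),proj('scene',[.568,-.255,.08]),proj('scene',[.568,-.255,.03]))
cv2.imwrite('pics/c10.png',np.hstack([cv2.resize(im[60:280,210:430],(400,400)),cv2.resize(s[170:290,230:350],(400,400),interpolation=2)]))
E
```

```text
24.75 [ 0.5676 -0.2044  0.1993] [-0.1757  0.1534 -0.8214] 0.0600473249693821
wrist [('punch_mid', array([319.6, 236. ]), 0.91), ('punch_nose', array([319.1, 219.7]), 0.66)]
scene [('punch_mid', array([287.8, 233.2]), 0.67), ('punch_mid', array([354.1, 211.3]), 0.28), ('punch_nose', array([291.6, 249.3]), 0.65), ('punch_nose', array([291. , 249.8]), 0.35), ('tray', array([356.1, 211.4]), 0.94)]
exp [np.float64(322.7687700735066), np.float64(235.44200645291977)] [np.float64(322.7702093125784), np.float64(220.59419324547446)] [np.float64(290.26217679845416), np.float64(235.36212175920625)] [np.float64(291.0816210381676), np.float64(248.45180558746796)]
```

View pics/c10.png

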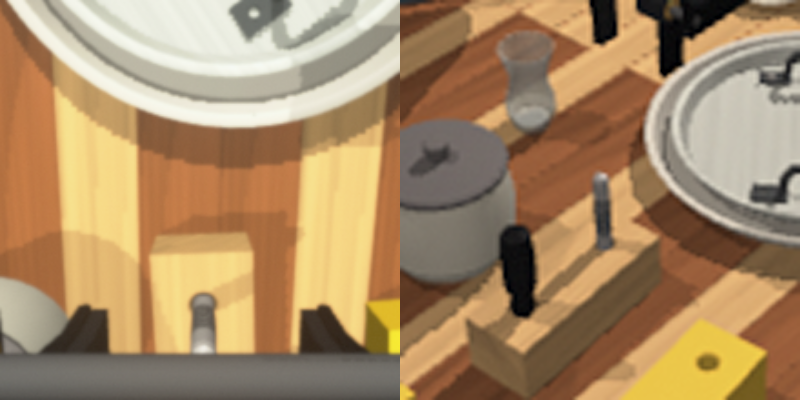

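The left half shows the punch standing upright in its bore at (203,310), and the right half shows it at (602,210). Pot, glass, screwdriver and tray look unmoved, and the gripper is clear. I'll hand in.

```bash
python3 -c "
from rig import *
print(hand_in())"
```

```text
the job is handed in; nothing more can be done
None
```

I marked the last screw spot: the punch went through the open handle hole, was pressed until it snapped, and is back in its bore in the tool block. The job is handed in; hand-in gave no verdict.

- **Hole:** a light touch on solid ear beside the hole made contact about 3 mm higher. So the point was on the tray floor when I pressed.
- **Snap:** net force was about 13 N at the trip (limit 22 N). It then fell from 11.0 to 7.5 N on the sensor while the tool dropped about 0.7 mm. I held for one row and let up.
- **Punch put back:** it seated at the same height at which I first gripped it (TCP z 0.0894). The last pictures show it upright in its bore and the gripper clear.
- **Bystanders:** the tray, pot, screwdriver and the one glass in the final crops look unmoved. The other three glasses were not in view.
- **Small disagreements:** under load the arm gave about 1 mm sideways. The camera detections of the punch were 1–3 pixels off the expected position in the final look. In the scene view the tray mark was about 3 pixels right of where it started, and I did not check that further.

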